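# Sort bento crockery into its trays

### The job

Sort the clean white crockery into the black-and-red lacquer trays: both round cups on the round tray, both square dishes in the undivided rectangular bento box, and the little soy cruet in the small rectangular tray. Set every piece down gently, upright and flat on the floor of its tray, side by side and not stacked, and do not push or knock over the glass tumbler.

Things in the scene. Friction and masses are not known exactly. Their poses are not given: they have to be found in the camera images.
- cup_a: a small round white ceramic cup, open at the top, standing upright on the table: 52 mm across the rim, 49 mm across the foot, 38 mm high, wall 4 mm, about 90 g. Origin: centre of its underside; z up. There are two alike; either may go in either spot of its tray.
- cup_b: a small round white ceramic cup, open at the top, standing upright on the table: 52 mm across the rim, 49 mm across the foot, 38 mm high, wall 4 mm, about 90 g. Origin: centre of its underside; z up. There are two alike; either may go in either spot of its tray.
- dish_a: a small square white ceramic dish, open at the top, standing flat on the table: 54 x 54 mm outside with straight walls 4.5 mm thick, 36 mm high, about 110 g. Origin: centre of its underside; x and y parallel to its sides, z up. There are two alike; either may go in either spot of its tray.
- dish_b: a small square white ceramic dish, open at the top, standing flat on the table: 54 x 54 mm outside with straight walls 4.5 mm thick, 36 mm high, about 110 g. Origin: centre of its underside; x and y parallel to its sides, z up. There are two alike; either may go in either spot of its tray.
- cruet: a small white ceramic soy cruet (sauce bottle) standing upright: straight round body 36 mm in diameter up to 64 mm high, then a narrower neck and a lid with a knob, 97 mm high in all, a tiny spout near the top; about 120 g. Origin: centre of its underside; z up.
- round_tray: a round lacquer tray, black with a red floor, fixed to the table: 180 mm across, low rim 15 mm high and 5 mm thick, flat floor 162 mm across whose top is 6 mm above the table. Origin: centre of its underside; z up. The two round cups go here.
- bento_box: an open rectangular lacquer bento box, black with a red floor, without dividers, fixed to the table: outside 125 mm along its x, 160 mm along its y, 30 mm high; walls 6 mm, floor 6 mm thick (inside 113 x 148 mm). Origin: centre of its underside; z up. The two square dishes go here, side by side along its y (its long side).
- cruet_tray: a small open rectangular lacquer tray, black with a red floor, fixed to the table: outside 72 mm along its x, 112 mm along its y, 24 mm high; walls 6 mm, floor 6 mm thick (inside 60 x 100 mm). Origin: centre of its underside; z up. The soy cruet goes here.
- tumbler: a clear drinking glass standing beyond the trays, 64 mm across, 95 mm high, loose; to be left alone. Origin: centre of its underside; z up.

How it is judged:
At the end, for the whole second after the job is handed in: Round cups within 60 mm of the round tray's centre, dishes within 34 (x) and 52 mm (y) of the bento box's, cruet within 16 (x) and 36 mm (y) of the small tray's; undersides on the tray floors to 4 mm, upright to 0.1 rad, at rest; tumbler standing (horizontal distance between each of cup_a, cup_b and round_tray below 0.06 m and z of cup_a in the frame of round_tray between 0.002 and 0.01 m and angle between each of cup_a, cup_b, dish_a, dish_b, cruet's own z axis and vertical below 0.1 rad and linear speed of each of cup_a, cup_b, dish_a, dish_b, cruet below 0.02 m/s and z of cup_b in the frame of round_tray between 0.002 and 0.01 m and x of dish_a in the frame of bento_box between -0.034 and 0.034 m and y of dish_a in the frame of bento_box between -0.052 and 0.052 m and z of dish_a in the frame of bento_box between 0.002 and 0.01 m and x of dish_b in the frame of bento_box between -0.034 and 0.034 m and y of dish_b in the frame of bento_box between -0.052 and 0.052 m and z of dish_b in the frame of bento_box between 0.002 and 0.01 m and x of cruet in the frame of cruet_tray between -0.016 and 0.016 m and y of cruet in the frame of cruet_tray between -0.036 and 0.036 m and z of cruet in the frame of cruet_tray between 0.002 and 0.01 m and angle between tumbler's own z axis and vertical below 0.2 rad); the robot touches nothing.
It fails at once if the glass tumbler is pushed more than 30 mm or tipped (distance of tumbler from where it was at the start of the episode above 0.03 m or angle between tumbler's own z axis and vertical above 0.3 rad).
It fails at once if a piece is rammed into its tray (more than 60 N between them) (contact force between any of cup_a, cup_b and round_tray above 60 N or contact force between any of dish_a, dish_b and bento_box above 60 N or contact force between cruet and cruet_tray above 60 N).
It fails at once if a piece is dropped or thrown (faster than 0.7 m/s, as after a fall of 25 mm, while the fingers do not hold it) ((linear speed of cup_a above 0.7 m/s and contact force between cup_a and the fingers below 0.01 N) or (linear speed of cup_b above 0.7 m/s and contact force between cup_b and the fingers below 0.01 N) or (linear speed of dish_a above 0.7 m/s and contact force between dish_a and the fingers below 0.01 N) or (linear speed of dish_b above 0.7 m/s and contact force between dish_b and the fingers below 0.01 N) or (linear speed of cruet above 0.7 m/s and contact force between cruet and the fingers below 0.01 N)).
It also fails if it takes over 120 s, if anything falls off the work surface, if the arm or the gripper's body presses on something with over 40 N, if the wrist force passes 120 N, or if a joint passes its speed limit or range.

### The arm

A 7-joint arm with a two-finger parallel gripper is mounted at the origin on the work surface. World frame = base frame: x ahead of the robot, y to its left, z up, the work surface at z = 0. Lengths are in m, angles in rad, forces in N, time in s.
With the tool pointing down it reaches from about 0.425 to 0.875 m from the base axis. Payload 4.7 kg.
Tool frame: the origin (TCP) lies midway between the tips of the shut fingers; the grasp point (between the pads) lies 19 mm behind it; z points along the fingers, y is the direction in which the jaws open and shut (so a half turn about z gives the same grasp; the last joint's range is limited). The gripper opens to 85 mm and grips with 20 to 120 N. Pads are 22 mm wide; open, the fingers measure 114 mm over their backs; the gripper's body (76 mm by 85 mm) begins 54 mm behind the grasp point. The pads swing forward as they close: fully open they stand 13 mm farther back than shut.
Start: joints at [-1.332, 0.321, -0.07, 1.45, 0.023, 1.371, -0.057], TCP at [0.145, 0.634, 0.231] pointing down, gripper open.
Joint ranges: [-2.86, 2.86], [-0.3, 2.09], [-1.38, 1.24], [0.06, 2.45], [-1.56, 4.7], [0.09, 2.05], [-2.69, 2.69]. Speed limits (rad/s): [2.57, 2.57, 3.14, 3.14, 3.14, 3.14, 3.14].

### API

Orientations are given as a unit quaternion [x, y, z, w].
In Python, from cell import r gives the robot as it stands. The module is installed in compiled form; this text tells all that it offers.
- The arm moves only by the tool play_rows, never from a script. Its argument "commands" is a list of rows, each a list of 3 entries, a list of its own where there are three numbers: the shift along the tool's x, y, z in units of 2 cm (1.0 is 2 cm), then the turn, a rotation vector about the tool's x, y, z in units of pi rad (1.0 is pi rad), then the closure, from -1 (fully open) to 1 (shut), so that 0 is half open. In form: [[[tx, ty, tz], [ax, ay, az], hand], ...]. A call has 1 to 10 rows; each row shifts and turns the pose as measured when the row begins, along the tool's axes as they then stand; what a row does not reach is not made up. A row lasts 1/8 s, in which the tool goes at most 62.5 mm and 10.7 degrees, less where a joint would pass 70% of its speed; a pose out of reach is approached as far as the arm can. A call with a number of a shift or a turn outside -1 to 1 is refused whole. A call with a gripper value outside its range is refused whole. The fingers move at their own pace and stop on an object; "force" is the grip in N (left out, the last holds). Time passes only in rows, so rows that do not move let the fingers close. It gives the time, the measured TCP pose, the force and the opening at its end, in the units of the state.
- r.state(): the state, without advancing time (a new reading comes with each control period).
- r.capture(name): name is "scene" or "top" or "wrist"; returns a dict with "pixels" (420x560x3 uint8, red, green, blue), "K" (3x3 intrinsics, pixels), "k1" (the pictures are not rectified: a ray, as slopes to the right and down, at radius r is drawn at 1 + k1 r^2 times it, then the intrinsics apply), "pose" (4x4, takes a point from camera to world coordinates); the wrist camera has in their place "tool_from_camera" (4x4, takes a point from camera to tool coordinates, whose origin is the TCP and whose axes are the flange's). Camera axes: x right, y down, z forward; pixel columns grow to the right and rows downward; lengths in m; the calibration is good to about 2 mm. A picture is of the moment at which its call begins: read the wrist's pose just before it. There is no depth.
- r.finish_job(): hands the job in, once; it reports no verdict.
The state is a dict: "t": time; "joints": joint angles; "joint_velocities": joint speeds; "joint_efforts": joint torques, N m; "tcp_pos": TCP position; "tool_rot": TCP orientation; "ft_force": force on the tool from outside, world axes, zero at the start; "torque": the same for the moment, N m; "opening": finger opening in m.
Only numpy, scipy, OpenCV 4.12 (cv2) and the standard library are available. Lean on these libraries where they do the work, as an engineer would, in place of code of your own. Each camera call takes 0.05 s, during which the arm holds its last target. There are 200 camera calls.

## Working session

There is one attempt and no reset: what is moved stays moved. The work goes in short steps, Python scripts to look and compute and a tool call to move; the robot and the scene stay as the last step left them, time stands still between calls to the robot, and variables do not carry over. Pictures are saved under pics/ and viewed, about 12 in all and at most 16, crops included, and the job is handed in when it is done.

Besides the shell and the picture viewer there is one more tool, called after "Request:" as name(argument=value, ...) on one line, values as JSON. play_rows: Moves the arm, as the interface text tells. Shifts and turns lie within -1 to 1; 1 stands for 2 cm of shift or pi rad of turn. Its arguments: {"type":"object","properties":{"commands":{"type":"array","items":{"type":"array"}},"force":{"type":"number"}},"required":["commands"]}

```bash
mkdir -p pics
cat > h.py <<'E'
import numpy as np, cv2
from cell import r
from scipy.spatial.transform import Rotation as R
def snap(n,f):
    s=r.state() if n=="wrist" else None
    c=r.capture(n); cv2.imwrite(f"pics/{f}.png",c["pixels"][:,:,::-1])
    P=c.get("pose")
    if P is None:
        T=np.eye(4);T[:3,:3]=R.from_quat(s["tool_rot"]).as_matrix();T[:3,3]=s["tcp_pos"]
        P=T@c["tool_from_camera"]
    np.savez(f"pics/{f}.npz",K=c["K"],k1=c["k1"],P=P); return c
def cal(f):
    d=np.load(f"pics/{f}.npz"); return d["K"],float(d["k1"]),d["P"]
def ray(f,u,v,z):
    K,k1,P=cal(f)
    q=np.array([(u-K[0,2])/K[0,0],(v-K[1,2])/K[1,1]]);s=q.copy()
    for _ in range(20): s=q/(1+k1*(s@s))
    d=P[:3,:3]@[s[0],s[1],1]; o=P[:3,3]
    return o+d*(z-o[2])/d[2]
def proj(f,p):
    K,k1,P=cal(f); c=P[:3,:3].T@(np.array(p)-P[:3,3]); s=c[:2]/c[2]; s=s*(1+k1*(s@s))
    return s*[K[0,0],K[1,1]]+[K[0,2],K[1,2]]
E
python3 - <<'E'
from h import *
snap("top","top0");snap("scene","scene0")
s=r.state();print({k:np.round(v,3) for k,v in s.items()}); print(R.from_quat(s["tool_rot"]).as_matrix().round(3))
for f in("top0","scene0"):print(cal(f))
E
```

```text
{'t': np.float64(0.1), 'joints': array([-1.332,  0.322, -0.07 ,  1.452,  0.023,  1.371, -0.057]), 'joint_velocities': array([ 0.   , -0.001,  0.001, -0.002, -0.   , -0.002, -0.002]), 'joint_efforts': array([-0.0000e+00, -4.9487e+01, -3.8400e-01, -3.1521e+01,  1.3000e-02,
        7.0000e-03, -0.0000e+00]), 'tcp_pos': array([0.145, 0.633, 0.23 ]), 'tool_rot': array([ 0.112,  0.994, -0.001, -0.   ]), 'ft_force': array([-0.903, -0.267,  0.341]), 'torque': array([-0.044,  0.04 , -0.009]), 'opening': np.float64(0.085)}
[[-0.975  0.223 -0.   ]
 [ 0.223  0.975 -0.002]
 [-0.    -0.002 -1.   ]]
(array([[472.93994828,   0.        , 279.46104436],
       [  0.        , 472.93994828, 212.71371568],
       [  0.        ,   0.        ,   1.        ]]), -0.15648583160103127, array([[ 1.04667614e-02, -9.91623449e-01,  1.28737649e-01,
         4.03959465e-01],
       [-9.99869957e-01, -8.79928614e-03,  1.35144758e-02,
        -1.19263935e-05],
       [-1.22684717e-02, -1.28862360e-01, -9.91586596e-01,
         1.21915138e+00],
       [ 0.00000000e+00,  0.00000000e+00,  0.00000000e+00,
         1.00000000e+00]]))
(array([[524.91152121,   0.        , 278.70660027],
       [  0.        , 524.91152121, 210.0338239 ],
       [  0.        ,   0.        ,   1.        ]]), -0.12329369269919413, array([[-0.75025757,  0.56820603, -0.338017  ,  0.94699982],
       [ 0.66113577,  0.6419858 , -0.38827018,  0.43758612],
       [-0.00361534, -0.51477777, -0.85731603,  0.99913771],
       [ 0.        ,  0.        ,  0.        ,  1.        ]]))
```

View pics/top0.png

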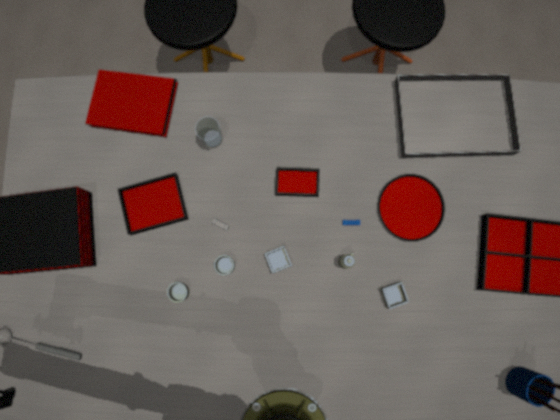

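View pics/scene0.png

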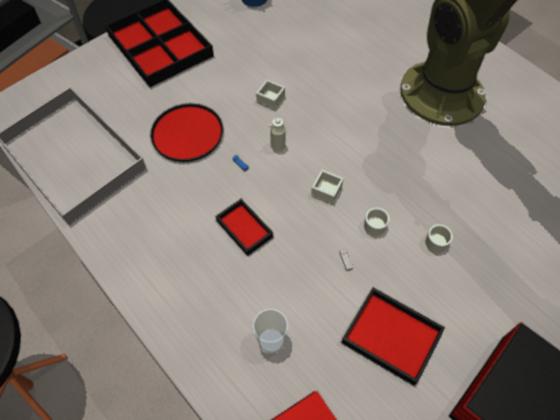

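Top view: cups at (225,264) and (178,291), dishes at (277,259) and (393,295), and the cruet at (346,261). The round tray is at (410,207), the bento box at (153,204), the small tray at (297,182) and the tumbler at (209,134). The large red item at the upper left, the divided box and the frame are decoys. Next I'll measure these more precisely.

Run:
```python
from h import *
im=cv2.imread("pics/top0.png")
hsv=cv2.cvtColor(im,cv2.COLOR_BGR2HSV)
red=((hsv[...,1]>150)&(hsv[...,2]>90)&((hsv[...,0]<10)|(hsv[...,0]>170))).astype(np.uint8)
cs,_=cv2.findContours(red,cv2.RETR_EXTERNAL,cv2.CHAIN_APPROX_NONE)
for c in cs:
    if cv2.contourArea(c)<300: continue
    w=np.array([ray("top0",u,v,0.006)[:2] for u,v in c[:,0,:]],np.float32)
    print("tray",c[:,0].mean(0).round(),[np.round(x,4) for x in cv2.minAreaRect(w)])
a=cv2.resize(im[240:312,160:300],None,fx=5.7,fy=5.7,interpolation=cv2.INTER_CUBIC)
b=cv2.resize(im[240:312,300:440],None,fx=5.7,fy=5.7,interpolation=cv2.INTER_CUBIC)[:a.shape[0]]
cv2.imwrite("pics/c0.png",np.vstack([a[:300*2//2+110],b])[:820][:,:800]); print(a.shape)
```

```text
tray [545. 277.] [array([ 0.3962, -0.6972]), array([0.0901, 0.0899]), np.float64(84.8819)]
tray [503. 273.] [array([ 0.4079, -0.5767]), array([0.1051, 0.0908]), np.float64(83.8229)]
tray [546. 240.] [array([ 0.494 , -0.7037]), array([0.0834, 0.0885]), np.float64(85.203)]
tray [506. 236.] [array([ 0.5052, -0.5863]), array([0.1037, 0.0885]), np.float64(84.1868)]
tray [153. 204.] [array([0.5827, 0.3511]), array([0.1091, 0.1443]), np.float64(16.1019)]
tray [410. 208.] [array([ 0.579 , -0.3254]), array([0.1613, 0.1613]), np.float64(0.2679)]
tray [297. 182.] [array([ 0.6433, -0.0279]), array([0.1002, 0.0579]), np.float64(88.1731)]
tray [130. 101.] [array([0.8688, 0.4344]), array([0.2226, 0.1621]), np.float64(81.4796)]
(410, 798, 3)
```

Run:
```python
import cv2,numpy as np
im=cv2.imread("pics/top0.png")
k=lambda a:cv2.resize(a,None,fx=5,fy=5,interpolation=cv2.INTER_CUBIC)
cv2.imwrite("pics/c1.png",np.vstack([k(im[245:305,160:300]),k(im[250:310,330:470])]))
```

```text
(no output)
```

View pics/c1.png

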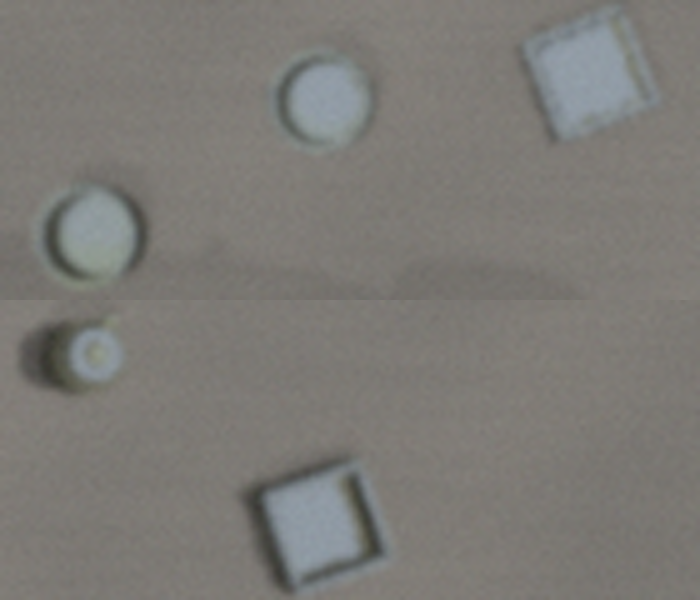

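The enlarged crop shows both cup rims and both dish rims with their corners, plus the cruet's knob at (97,352) in the crop. The tray sizes fit the given ones. I'll convert these to positions and cross-check them by projecting into the scene camera.

```bash
cat >> h.py <<'E'
def plan(x,y,z,jaw):
    """remaining shift (tool units) and turn to reach x,y,z with jaw direction (deg, mod 180)"""
    s=r.state();M=R.from_quat(s["tool_rot"]).as_matrix()
    yaw=np.degrees(np.arctan2(M[1,1],M[0,1])); d=(jaw-yaw+90)%180-90
    Z=R.from_euler('z',yaw+d,degrees=True).as_matrix(); Y=Z[:,0]; X=np.cross(Y,[0,0,-1])
    T=np.c_[X,Y,[0,0,-1]]; D=np.array([x,y,z])-s["tcp_pos"]
    rv=R.from_matrix(M.T@T).as_rotvec()/np.pi
    print("t",round(float(s["t"]),2),"tcp",s["tcp_pos"].round(4),"open",round(float(s["opening"]),4),"F",s["ft_force"].round(1),"q7",s["joints"][6].round(2))
    print(" turn(units)",rv.round(4)," shift before turn",(M.T@D/.02).round(3)," after turn",(T.T@D/.02).round(3))
E
python3 - <<'E'
from h import *
C=lambda x,y,b:(160+x/5-.4,245+y/5-.4) if b==0 else (330+x/5-.4,250+(y-300)/5-.4)
def show(n,p,zt):
    w=ray("top0",*p,zt);print(n,w.round(4),"r",np.hypot(*w[:2]).round(3),"scene px",proj("scene0",w).round(1));return w
show("cup1",C(93,233,0),.038);show("cup2",C(325,101,0),.038);show("cruet",C(97,352,1),.097)
for n,b,c in(("dish1",0,[(522,48),(620,6),(660,100),(560,141)]),("dish2",1,[(258,487),(355,460),(388,555),(292,592)])):
    w=np.array([ray("top0",*C(x,y,b),.036)[:2] for x,y in c],np.float32)
    print(n,w.mean(0).round(4),np.linalg.norm(w-np.roll(w,1,0),axis=1).round(4),[np.degrees(np.arctan2(*(w[i]-w[i-1])[::-1])).round(1) for i in range(4)],proj("scene0",[*w.mean(0),.036]).round(1))
im=cv2.imread("pics/scene0.png")
k=lambda a:cv2.resize(a,None,fx=4,fy=4,interpolation=cv2.INTER_CUBIC)
cv2.imwrite("pics/c2.png",np.vstack([k(im[72:142,260:460]),k(im[185:255,260:460])])) 
cv2.imwrite("pics/c2.png",k(im[75:255,255:460])[:720,:800][:, :]) if 0 else None
plan(.5,.3,.2,60)
E
```

```text
cup1 [0.3571 0.2673 0.038 ] r 0.446 scene px [437.4 234. ]
cup2 [0.425  0.1517 0.038 ] r 0.451 scene px [375.6 216.9]
cruet [ 0.4381 -0.1507  0.097 ] r 0.463 scene px [277.  119.9]
dish1 [0.4402 0.0193] [0.0501 0.0533 0.051  0.0538] [np.float32(23.0), np.float32(-66.2), np.float32(-156.4), np.float32(112.8)] [327.1 182.6]
dish2 [ 0.3548 -0.2725] [0.0548 0.0511 0.0501 0.0521] [np.float32(18.0), np.float32(-74.8), np.float32(-160.9), np.float32(110.4)] [270.   91.2]
t 0.1 tcp [0.1448 0.6332 0.2303] open 0.0855 F [-0.9 -0.3  0.3] q7 -0.06
 turn(units) [-0.0005  0.0001  0.0951]  shift before turn [-21.024 -12.279   1.539]  after turn [-23.708  -5.547   1.516]
```

Request:
play_rows(commands=[[[0,0,0],[0,0,0.0475],-1],[[0,0,0],[0,0,0.0475],-1],[[0,0,0],[0,0,0.0475],-1],[[0,0,0],[0,0,0.0475],-1],[[0,0,0],[0,0,0.0475],-1],[[0,0,0],[0,0,0.0475],-1],[[0,0,0],[0,0,0.0475],-1],[[0,0,0],[0,0,0.0475],-1],[[0,0,0],[0,0,0.0475],-1]], force=30)

```text
t: 1.23
tcp_pos: [0.1442, 0.63, 0.224]
tool_rot: [0.722, 0.692, -0.005, 0.004]
ft_force: [0.3, -0.3, 1.0]
opening: 0.0852
```

Request:
play_rows(commands=[[[-0.95,0.55,0],[0,0,0],-1],[[-0.95,0.55,0],[0,0,0],-1],[[-0.95,0.55,0],[0,0,0],-1],[[-0.95,0.55,0],[0,0,0],-1],[[-0.95,0.55,0],[0,0,0],-1],[[-0.95,0.55,0],[0,0,0],-1],[[-0.95,0.55,0],[0,0,0],-1],[[-0.95,0.55,0],[0,0,0],-1],[[-0.95,0.55,0],[0,0,0],-1],[[-0.95,0.55,0],[0,0,0],-1]])

```text
t: 2.48
tcp_pos: [0.2484, 0.4263, 0.2225]
tool_rot: [0.721, 0.693, -0.008, 0.005]
ft_force: [0.2, -0.5, -0.4]
opening: 0.0852
```

```bash
python3 -c "
from h import *
plan(.3575,.267,.15,0)"
```

```text
t 2.48 tcp [0.2484 0.4263 0.2225] open 0.0852 F [ 0.2 -0.5 -0.4] q7 -1.14
 turn(units) [-0.0013  0.0063 -0.0124]  shift before turn [-7.672  5.776  3.757]  after turn [-7.964  5.456  3.626]
```

Request:
play_rows(commands=[[[-0.88,0.6,0.4],[0,0.006,-0.012],-1],[[-0.88,0.6,0.4],[0,0,0],-1],[[-0.88,0.6,0.4],[0,0,0],-1],[[-0.88,0.6,0.4],[0,0,0],-1],[[-0.88,0.6,0.4],[0,0,0],-1],[[-0.88,0.6,0.4],[0,0,0],-1],[[-0.88,0.6,0.4],[0,0,0],-1],[[-0.88,0.6,0.4],[0,0,0],-1],[[-0.88,0.6,0.4],[0,0,0],-1],[[0,0,0],[0,0,0],-1]])

```text
t: 3.72
tcp_pos: [0.3617, 0.2536, 0.1494]
tool_rot: [0.709, 0.705, 0.001, -0.003]
ft_force: [0.3, -0.0, 0.9]
opening: 0.0855
```

```bash
python3 -c "
from h import *
plan(.3575,.267,.006,0)
snap('wrist','w1')
print(proj('w1',[.3571,.2673,.038]))"
```

```text
t 3.73 tcp [0.3617 0.2536 0.1494] open 0.0855 F [ 0.3 -0.   0.9] q7 -0.7
 turn(units) [-0.0011 -0.0016 -0.0016]  shift before turn [ 0.63  -0.189  7.174]  after turn [ 0.669 -0.21   7.17 ]
[273.44543638 185.69604341]
```

View pics/w1.png

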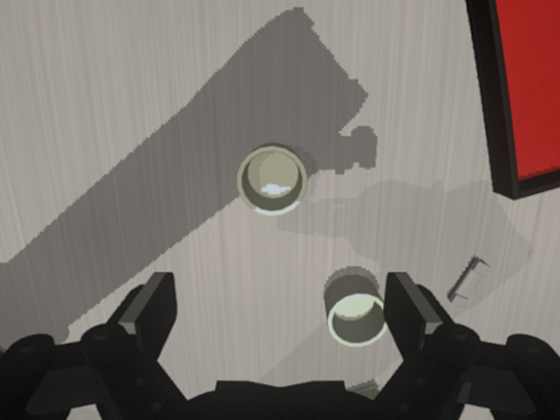

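The wrist view shows cup 1's rim at (272,179), 7 px above its prediction, and cup 2's at (357,318).

```bash
python3 -c "
from h import *
print(ray('w1',272,179,.038),ray('w1',357,319,.038),proj('w1',[.425,.1517,.038])); print(r.capture('wrist')['tool_from_camera'].round(3)); print(r.state()['tcp_pos'])"
```

```text
[0.35610664 0.27225044 0.038     ] [0.42461601 0.15497987 0.038     ] [357.19855205 322.39633824]
[[ 0.    -0.956 -0.294  0.074]
 [ 1.     0.    -0.001  0.001]
 [ 0.001 -0.294  0.956 -0.143]
 [ 0.     0.     0.     1.   ]]
[0.36108164 0.25577641 0.15007215]
```

Request:
play_rows(commands=[[[0.35,-0.1,0.4],[0,0,0],-1],[[0.35,-0.1,0.9],[0,0,0],-1],[[0,0,0.9],[0,0,0],-1],[[0,0,0.9],[0,0,0],-1],[[0,0,0.9],[0,0,0],-1],[[0,0,0.9],[0,0,0],-1],[[0,0,0.9],[0,0,0],-1],[[0,0,0.7],[0,0,0],-1]])

```text
t: 4.82
tcp_pos: [0.3517, 0.2828, 0.0159]
tool_rot: [0.702, 0.712, 0.004, -0.005]
ft_force: [0.8, -0.3, 0.4]
opening: 0.0858
```

```bash
python3 -c "
from h import *
plan(.357,.2685,.006,0)"
```

```text
t 4.83 tcp [0.3517 0.2828 0.0159] open 0.0858 F [ 0.8 -0.3  0.4] q7 -0.64
 turn(units) [-0.0003 -0.004   0.0047]  shift before turn [-0.727  0.254  0.488]  after turn [-0.717  0.264  0.497]
```

Request:
play_rows(commands=[[[-0.7,0.25,0.2],[0,-0.004,0.005],-1],[[0,0,0.1],[0,0,0],-1],[[0,0,0],[0,0,0],-1],[[0,0,0],[0,0,0],-1]])

```text
t: 5.32
tcp_pos: [0.3571, 0.2688, 0.0094]
tool_rot: [0.707, 0.707, -0.001, 0.0]
ft_force: [0.9, -0.1, 0.1]
opening: 0.0855
```

```bash
python3 -c "
from h import *
plan(.357,.2685,.006,0)"
```

```text
t 5.33 tcp [0.3571 0.2688 0.0094] open 0.0855 F [ 0.9 -0.1  0.1] q7 -0.63
 turn(units) [-0.0003  0.0004 -0.0003]  shift before turn [-0.015 -0.006  0.171]  after turn [-0.015 -0.006  0.171]
```

Request:
play_rows(commands=[[[0,0,0.2],[0,0,0],-1],[[0,0,0],[0,0,0],1],[[0,0,0],[0,0,0],1],[[0,0,0],[0,0,0],1],[[0,0,0],[0,0,0],1],[[0,0,0],[0,0,0],1],[[0,0,0],[0,0,0],1]], force=30)

```text
t: 6.2
tcp_pos: [0.3574, 0.2695, 0.0062]
tool_rot: [0.707, 0.707, -0.0, -0.0]
ft_force: [-0.0, -0.7, 2.2]
opening: 0.0511
```

Request:
play_rows(commands=[[[0,0,-0.5],[0,0,0],1],[[0,0,-0.8],[0,0,0],1],[[0,0,-0.9],[0,0,0],1],[[0,0.5,-0.9],[0,0,0],1],[[-0.3,0.6,-0.9],[0,0,0],1],[[-0.6,0.6,-0.9],[0,0,0],1],[[-0.9,0.6,-0.9],[0,0,0],1],[[-1,0.6,-0.9],[0,0,0],1],[[-1,0.5,-0.5],[0,0,0],1],[[-1,0.4,0],[0,0,0],1]])

```text
t: 7.45
tcp_pos: [0.4349, 0.1714, 0.1584]
tool_rot: [0.706, 0.708, 0.001, 0.0]
ft_force: [0.8, 0.3, -1.0]
opening: 0.0511
```

Request:
play_rows(commands=[[[-1,0.2,0],[0,0,0],1],[[-1,0.2,0],[0,0,0],1],[[-1,0.2,0],[0,0,0],1],[[-1,0.2,0],[0,0,0],1],[[-1,0.2,0],[0,0,0],1],[[-1,0.2,0],[0,0,0],1],[[-1,0.2,0],[0,0,0],1],[[-1,0.2,0],[0,0,0],1],[[-1,0.2,0],[0,0,0],1],[[-1,0.2,0],[0,0,0],1]])

```text
t: 8.7
tcp_pos: [0.4757, -0.0365, 0.1619]
tool_rot: [0.707, 0.707, 0.004, -0.0]
ft_force: [0.5, 0.5, -1.0]
opening: 0.0512
```

```bash
python3 -c "
from h import *
plan(.579,-.365,.15,0)"
```

```text
t 8.7 tcp [ 0.4757 -0.0365  0.1619] open 0.0512 F [ 0.5  0.5 -1. ] q7 0.01
 turn(units) [ 0.0017 -0.0018 -0.    ]  shift before turn [-16.426   5.163   0.526]  after turn [-16.423   5.166   0.593]
```

Request:
play_rows(commands=[[[-1,0.33,0],[0,0,0],1],[[-1,0.33,0],[0,0,0],1],[[-1,0.33,0],[0,0,0],1],[[-1,0.33,0],[0,0,0],1],[[-1,0.33,0],[0,0,0],1],[[-1,0.33,0],[0,0,0],1],[[-1,0.33,0],[0,0,0],1],[[-1,0.33,0],[0,0,0],1],[[-1,0.33,0.1],[0,0,0],1],[[-1,0.33,0.1],[0,0,0],1]])

```text
t: 9.95
tcp_pos: [0.5425, -0.2417, 0.1598]
tool_rot: [0.707, 0.708, 0.007, -0.001]
ft_force: [0.7, 0.6, -0.8]
opening: 0.0516
```

Request:
play_rows(commands=[[[-1,0.33,0.3],[0,0,0],1],[[-1,0.33,0.5],[0,0,0],1],[[-1,0.3,0.5],[0,0,0],1],[[-0.8,0.3,0.5],[0,0,0],1],[[-0.6,0.2,0.5],[0,0,0],1],[[-0.3,0.1,0.5],[0,0,0],1],[[-0.1,0,0.4],[0,0,0],1],[[0,0,0.3],[0,0,0],1]])

```text
t: 10.95
tcp_pos: [0.5759, -0.339, 0.0873]
tool_rot: [0.706, 0.708, 0.007, -0.002]
ft_force: [-0.1, -0.4, -1.8]
opening: 0.0512
```

```bash
python3 -c "
from h import *
plan(.579,-.365,.015,0)"
```

```text
t 10.95 tcp [ 0.5759 -0.339   0.0873] open 0.0512 F [-0.1 -0.4 -1.8] q7 0.84
 turn(units) [ 0.0024 -0.004   0.0008]  shift before turn [-1.346  0.122  3.601]  after turn [-1.3    0.153  3.617]
```

Request:
play_rows(commands=[[[-0.5,0.1,0.3],[0.002,-0.004,0.001],1],[[-0.6,0.05,0.7],[0,0,0],1],[[-0.2,0,0.8],[0,0,0],1],[[0,0,0.7],[0,0,0],1],[[0,0,0.5],[0,0,0],1],[[0,0,0.2],[0,0,0],1],[[0,0,0],[0,0,0],1],[[0,0,0],[0,0,0],1]])

```text
t: 11.95
tcp_pos: [0.5794, -0.3651, 0.018]
tool_rot: [0.707, 0.707, 0.0, -0.0]
ft_force: [-0.2, 1.1, -0.3]
opening: 0.0511
```

```bash
python3 -c "
from h import *
plan(.579,-.365,.0125,0)"
```

```text
t 11.95 tcp [ 0.5794 -0.3651  0.018 ] open 0.0511 F [-0.2  1.1 -0.3] q7 0.9
 turn(units) [ 0.     -0.0002  0.0002]  shift before turn [ 0.006 -0.02   0.276]  after turn [ 0.006 -0.02   0.276]
```

Request:
play_rows(commands=[[[0,0,0.1],[0,0,0],1],[[0,0,0.1],[0,0,0],1],[[0,0,0.06],[0,0,0],1],[[0,0,0.02],[0,0,0],1],[[0,0,0],[0,0,0],1]])

```text
t: 12.58
tcp_pos: [0.5802, -0.3653, 0.0133]
tool_rot: [0.707, 0.708, 0.001, 0.001]
ft_force: [0.1, 0.9, -0.6]
opening: 0.0509
```

Request:
play_rows(commands=[[[0,0,0.05],[0,0,0],1],[[0,0,0],[0,0,0],0.2],[[0,0,0],[0,0,0],-0.5],[[0,0,0],[0,0,0],-1],[[0,0,0],[0,0,0],-1],[[0,0,-0.4],[0,0,0],-1],[[0,0,-0.9],[0,0,0],-1],[[0,0,-0.9],[0,0,0],-1],[[0,0,-0.9],[0,0,0],-1],[[0,0,-0.9],[0,0,0],-1]])

```text
t: 13.82
tcp_pos: [0.5803, -0.3658, 0.0987]
tool_rot: [0.707, 0.707, 0.001, 0.002]
ft_force: [0.9, 0.3, 0.4]
opening: 0.0855
```

Request:
play_rows(commands=[[[0.5,-0.1,-0.9],[0,0,0],-1],[[1,-0.3,-0.8],[0,0,0],-1],[[1,-0.3,-0.3],[0,0,0],-1],[[1,-0.3,0],[0,0,0],-1],[[1,-0.3,0],[0,0,0],-1],[[1,-0.3,0],[0,0,0],-1],[[1,-0.3,0],[0,0,0],-1],[[1,-0.3,0],[0,0,0],-1],[[1,-0.3,0],[0,0,0],-1],[[1,-0.3,0],[0,0,0],-1]])

```text
t: 15.08
tcp_pos: [0.522, -0.1666, 0.1488]
tool_rot: [0.707, 0.708, 0.005, 0.003]
ft_force: [0.2, -0.4, -0.5]
opening: 0.0854
```

Request:
play_rows(commands=[[[1,-0.3,0],[0,0,0],-1],[[1,-0.3,0],[0,0,0],-1],[[1,-0.3,0],[0,0,0],-1],[[1,-0.3,0],[0,0,0],-1],[[1,-0.3,0],[0,0,0],-1],[[1,-0.3,0],[0,0,0],-1],[[1,-0.3,0],[0,0,0],-1],[[1,-0.3,0],[0,0,0],-1],[[1,-0.3,0],[0,0,0],-1],[[1,-0.3,0],[0,0,0],-1]])

```text
t: 16.32
tcp_pos: [0.4555, 0.0439, 0.1547]
tool_rot: [0.706, 0.708, 0.009, -0.001]
ft_force: [0.8, 0.3, 0.1]
opening: 0.0855
```

```bash
python3 -c "
from h import *
plan(.425,.153,.15,0)
snap('top','top1')
im=cv2.imread('pics/top1.png');cv2.imwrite('pics/c3.png',cv2.resize(im[160:320,360:460],None,fx=4,fy=4))"
```

```text
t 16.32 tcp [0.4555 0.0439 0.1547] open 0.0855 F [0.8 0.3 0.1] q7 -0.19
 turn(units) [ 0.0035 -0.0046  0.0012]  shift before turn [ 5.458 -1.509  0.297]  after turn [ 5.456 -1.527  0.235]
```

View pics/c3.png

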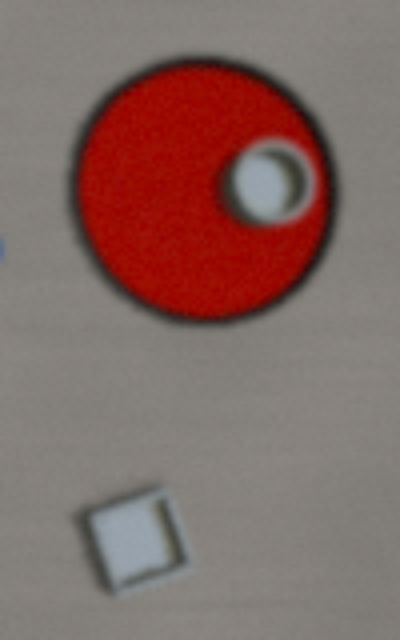

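Cup 1 stands upright on the round tray at crop (272,181), right of centre. Next is cup 2.

Request:
play_rows(commands=[[[1,-0.35,0.1],[0.0035,-0.0045,0.001],-1],[[1,-0.35,0.2],[0,0,0],-1],[[1,-0.3,0.5],[0,0,0],-1],[[1,-0.2,0.7],[0,0,0],-1],[[0.6,-0.1,0.8],[0,0,0],-1],[[0.3,0,0.8],[0,0,0],-1],[[0,0,0.8],[0,0,0],-1],[[0,0,0.5],[0,0,0],-1],[[0,0,0.2],[0,0,0],-1],[[0,0,0],[0,0,0],-1]])

```text
t: 17.62
tcp_pos: [0.4271, 0.1486, 0.0614]
tool_rot: [0.705, 0.709, 0.002, -0.001]
ft_force: [0.4, -0.4, 0.9]
opening: 0.0856
```

```bash
python3 -c "
from h import *
plan(.425,.153,.006,0)"
```

```text
t 17.62 tcp [0.4271 0.1486 0.0614] open 0.0856 F [ 0.4 -0.4  0.9] q7 -0.33
 turn(units) [ 0.0002 -0.0015  0.0016]  shift before turn [ 0.209 -0.104  2.773]  after turn [ 0.221 -0.103  2.772]
```

Request:
play_rows(commands=[[[0.2,-0.1,0.4],[0,-0.0015,0.0015],-1],[[0,0,0.8],[0,0,0],-1],[[0,0,0.8],[0,0,0],-1],[[0,0,0.45],[0,0,0],-1],[[0,0,0.2],[0,0,0],-1],[[0,0,0.1],[0,0,0],-1],[[0,0,0],[0,0,0],-1]])

```text
t: 18.5
tcp_pos: [0.4257, 0.1534, 0.0035]
tool_rot: [0.707, 0.707, 0.001, 0.001]
ft_force: [0.2, -0.5, -0.2]
opening: 0.0853
```

```bash
python3 -c "
from h import *
plan(.425,.153,.006,0)"
```

```text
t 18.5 tcp [0.4257 0.1534 0.0035] open 0.0853 F [ 0.2 -0.5 -0.2] q7 -0.27
 turn(units) [ 0.0007 -0.0002  0.    ]  shift before turn [-0.018 -0.033 -0.123]  after turn [-0.018 -0.034 -0.123]
```

Request:
play_rows(commands=[[[0,0,-0.15],[0,0,0],-1],[[0,0,0],[0,0,0],1],[[0,0,0],[0,0,0],1],[[0,0,0],[0,0,0],1],[[0,0,0],[0,0,0],1],[[0,0,0],[0,0,0],1],[[0,0,0],[0,0,0],1]])

```text
t: 19.38
tcp_pos: [0.4265, 0.1539, 0.008]
tool_rot: [0.707, 0.707, 0.002, 0.0]
ft_force: [-0.4, 0.5, 1.6]
opening: 0.0502
```

Request:
play_rows(commands=[[[0,0,-0.5],[0,0,0],1],[[0,0,-0.8],[0,0,0],1],[[0,0,-0.9],[0,0,0],1],[[-0.3,0.3,-0.9],[0,0,0],1],[[-0.6,0.3,-0.9],[0,0,0],1],[[-0.9,0.3,-0.9],[0,0,0],1],[[-1,0.3,-0.9],[0,0,0],1],[[-1,0.3,-0.9],[0,0,0],1],[[-1,0.3,-0.5],[0,0,0],1],[[-1,0.3,0],[0,0,0],1]])

```text
t: 20.62
tcp_pos: [0.4699, 0.0346, 0.1654]
tool_rot: [0.707, 0.708, 0.007, 0.001]
ft_force: [-0.1, -0.7, -1.5]
opening: 0.0502
```

Request:
play_rows(commands=[[[-1,0.35,0],[0,0,0],1],[[-1,0.35,0],[0,0,0],1],[[-1,0.35,0],[0,0,0],1],[[-1,0.35,0],[0,0,0],1],[[-1,0.35,0],[0,0,0],1],[[-1,0.35,0],[0,0,0],1],[[-1,0.35,0],[0,0,0],1],[[-1,0.35,0],[0,0,0],1],[[-1,0.35,0],[0,0,0],1],[[-1,0.35,0],[0,0,0],1]])

```text
t: 21.88
tcp_pos: [0.5418, -0.1725, 0.1748]
tool_rot: [0.707, 0.707, 0.013, 0.001]
ft_force: [-0.2, 0.7, -1.1]
opening: 0.0502
```

```bash
python3 -c "
from h import *
plan(.579,-.287,.15,0)"
```

```text
t 21.88 tcp [ 0.5418 -0.1725  0.1748] open 0.0502 F [-0.2  0.7 -1.1] q7 0.48
 turn(units) [ 0.0065 -0.0053 -0.0002]  shift before turn [-5.746  1.839  1.184]  after turn [-5.726  1.861  1.242]
```

Request:
play_rows(commands=[[[-1,0.33,0.3],[0.0065,-0.005,0],1],[[-1,0.33,0.5],[0,0,0],1],[[-1,0.3,0.8],[0,0,0],1],[[-0.9,0.3,0.9],[0,0,0],1],[[-0.7,0.25,0.9],[0,0,0],1],[[-0.4,0.1,0.9],[0,0,0],1],[[-0.1,0,0.9],[0,0,0],1],[[0,0,0.6],[0,0,0],1],[[0,0,0.3],[0,0,0],1],[[0,0,0],[0,0,0],1]])

```text
t: 23.12
tcp_pos: [0.5773, -0.2753, 0.0553]
tool_rot: [0.706, 0.708, 0.003, 0.0]
ft_force: [-0.5, -0.1, -0.4]
opening: 0.0501
```

```bash
python3 -c "
from h import *
plan(.579,-.287,.014,0)"
```

```text
t 23.12 tcp [ 0.5773 -0.2753  0.0553] open 0.0501 F [-0.5 -0.1 -0.4] q7 0.77
 turn(units) [ 0.0016 -0.0011  0.0005]  shift before turn [-0.592  0.073  2.064]  after turn [-0.585  0.084  2.066]
```

Request:
play_rows(commands=[[[-0.55,0.08,0.3],[0.0016,-0.001,0],1],[[0,0,0.6],[0,0,0],1],[[0,0,0.4],[0,0,0],1],[[0,0,0.25],[0,0,0],1],[[0,0,0.1],[0,0,0],1],[[0,0,0.05],[0,0,0],1],[[0,0,0],[0,0,0],1],[[0,0,0],[0,0,0],1]])

```text
t: 24.12
tcp_pos: [0.5802, -0.287, 0.0203]
tool_rot: [0.706, 0.708, 0.0, 0.001]
ft_force: [-0.7, 0.4, -1.5]
opening: 0.0498
```

Request:
play_rows(commands=[[[0,0,0.1],[0,0,0],1],[[0,0,0.1],[0,0,0],1],[[0,0,0.08],[0,0,0],1],[[0,0,0.05],[0,0,0],1],[[0,0,0],[0,0,0],1]])

```text
t: 24.75
tcp_pos: [0.5806, -0.2872, 0.0142]
tool_rot: [0.706, 0.708, 0.001, 0.001]
ft_force: [0.8, 0.6, -0.6]
opening: 0.05
```

Request:
play_rows(commands=[[[0,0,0],[0,0,0],0.2],[[0,0,0],[0,0,0],-0.5],[[0,0,0],[0,0,0],-1],[[0,0,0],[0,0,0],-1],[[0,0,-0.4],[0,0,0],-1],[[0,0,-0.9],[0,0,0],-1],[[0,0,-0.9],[0,0,0],-1],[[0,0,-0.9],[0,0,0],-1],[[0,-0.4,-0.9],[0,0,0],-1],[[0,-0.8,-0.7],[0,0,0],-1]])

```text
t: 26.0
tcp_pos: [0.5568, -0.2877, 0.1157]
tool_rot: [0.706, 0.708, 0.001, 0.002]
ft_force: [0.2, 0.2, 1.3]
opening: 0.085
```

Request:
play_rows(commands=[[[0,-1,0],[0,0,0],-1],[[0,-1,0],[0,0,0],-1],[[0,-1,0],[0,0,0],-1],[[0,-1,0],[0,0,0],-1],[[0,-1,0],[0,0,0],-1],[[0,-1,0],[0,0,0],-1],[[0,-1,0],[0,0,0],-1],[[0,-0.5,0],[0,0,-0.05],-1],[[0,-0.2,0],[0,0,-0.05],-1],[[0,0,0],[0,0,0],-1]])

```text
t: 27.25
tcp_pos: [0.392, -0.2911, 0.1221]
tool_rot: [0.586, 0.81, 0.007, 0.004]
ft_force: [0.3, 0.2, 0.5]
opening: 0.0856
```

```bash
python3 -c "
from h import *
plan(.3548,-.2725,.007,18.5)
snap('wrist','w2')
print(r.state()['tcp_pos'])
print(proj('w2',[.3548,-.2725,.036]))"
```

```text
t 27.25 tcp [ 0.392  -0.2911  0.1221] open 0.0856 F [0.3 0.2 0.5] q7 1.0
 turn(units) [ 0.0049 -0.0004 -0.0015]  shift before turn [ 1.455 -1.564  5.734]  after turn [ 1.47  -1.469  5.756]
[ 0.39217075 -0.29114684  0.12209838]
[232.08350514 170.64603177]
```

View pics/w2.png

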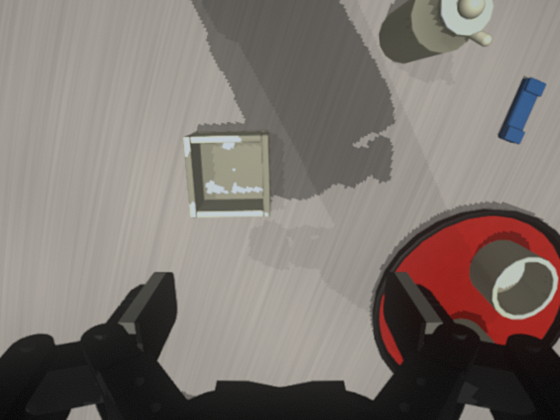

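Dish 2's rim corners in this view are at about (184,136), (269,132), (271,215) and (189,217).

```bash
python3 -c "
from h import *
w=np.array([ray('w2',*c,.036)[:2] for c in [(184,136),(269,132),(271,215),(189,217)]])
print(w.mean(0),np.linalg.norm(w-np.roll(w,1,0),axis=1),[np.degrees(np.arctan2(*(w[i]-w[i-1])[::-1])).round(1)%90 for i in range(4)])
plan(*w.mean(0),.007,17)"
```

```text
[ 0.35338339 -0.27682898] [0.05359012 0.05350373 0.05458369 0.054968  ] [np.float64(17.599999999999994), np.float64(20.5), np.float64(19.200000000000003), np.float64(19.5)]
t 27.3 tcp [ 0.3922 -0.2911  0.1221] open 0.0853 F [-0.1 -0.   0.4] q7 1.0
 turn(units) [ 0.0048 -0.0004  0.0065]  shift before turn [ 1.279 -1.706  5.731]  after turn [ 1.252 -1.645  5.755]
```

Request:
play_rows(commands=[[[0.6,-0.5,0.2],[0.005,0,-0.002],-1],[[0.6,-0.7,0.6],[0,0,0],-1],[[0.1,-0.3,0.8],[0,0,0],-1],[[0,0,0.8],[0,0,0],-1],[[0,0,0.8],[0,0,0],-1],[[0,0,0.6],[0,0,0],-1],[[0,0,0.3],[0,0,0],-1],[[0,0,0],[0,0,0],-1],[[0,0,0],[0,0,0],-1]])

```text
t: 28.42
tcp_pos: [0.3566, -0.2785, 0.0371]
tool_rot: [0.591, 0.807, -0.001, 0.001]
ft_force: [0.2, 0.6, 0.6]
opening: 0.0853
```

```bash
python3 -c "
from h import *
plan(.354,-.275,.007,18.8)"
```

```text
t 28.43 tcp [ 0.3566 -0.2785  0.0371] open 0.0853 F [0.2 0.6 0.6] q7 1.08
 turn(units) [-0.0002  0.0013 -0.0066]  shift before turn [ 0.213 -0.072  1.505]  after turn [ 0.208 -0.069  1.506]
```

Request:
play_rows(commands=[[[0.22,-0.05,0.5],[0,0.001,-0.006],-1],[[0,0,0.5],[0,0,0],-1],[[0,0,0.35],[0,0,0],-1],[[0,0,0.15],[0,0,0],-1],[[0,0,0.1],[0,0,0],-1],[[0,0,0],[0,0,0],-1]])

```text
t: 29.18
tcp_pos: [0.3548, -0.2744, 0.0033]
tool_rot: [0.582, 0.813, 0.0, 0.001]
ft_force: [-0.1, 1.2, 0.3]
opening: 0.0855
```

```bash
python3 -c "
from h import *
plan(.354,-.275,.007,18.8)"
```

```text
t 29.18 tcp [ 0.3548 -0.2744  0.0033] open 0.0855 F [-0.1  1.2  0.3] q7 1.19
 turn(units) [ 0.0003  0.0003 -0.0002]  shift before turn [-0.016 -0.05  -0.186]  after turn [-0.016 -0.05  -0.186]
```

Request:
play_rows(commands=[[[0,0,-0.19],[0,0,0],-1],[[0,0,0],[0,0,0],1],[[0,0,0],[0,0,0],1],[[0,0,0],[0,0,0],1],[[0,0,0],[0,0,0],1],[[0,0,0],[0,0,0],1],[[0,0,0],[0,0,0],1]])

```text
t: 30.05
tcp_pos: [0.3554, -0.2746, 0.008]
tool_rot: [0.582, 0.813, 0.0, 0.001]
ft_force: [-0.3, -1.0, 0.2]
opening: 0.0533
```

Request:
play_rows(commands=[[[0,0,-0.5],[0,0,0],1],[[0,0,-0.8],[0,0,0],1],[[0,0,-0.9],[0,0,0],1],[[0,0.6,-0.9],[0,0,0],1],[[0.2,1,-0.9],[0,0,0],1],[[0.5,1,-0.9],[0,0,0],1],[[0.8,1,-0.9],[0,0,0],1],[[1,1,-0.9],[0,0,0],1],[[1,1,-0.5],[0,0,0],1],[[1,0.9,0],[0,0,0],1]])

```text
t: 31.3
tcp_pos: [0.4498, -0.1476, 0.1604]
tool_rot: [0.587, 0.81, 0.002, 0.002]
ft_force: [0.3, 0.3, -2.5]
opening: 0.0535
```

Request:
play_rows(commands=[[[1,0.7,0],[0,0,0],1],[[1,0.7,0],[0,0,0],1],[[1,0.7,0],[0,0,0],1],[[1,0.7,0],[0,0,0],1],[[1,0.7,0],[0,0,0],1],[[1,0.7,0],[0,0,0],1],[[1,0.7,0],[0,0,0],1],[[1,0.7,0],[0,0,0],1],[[1,0.7,0],[0,0,0],1],[[1,0.7,0],[0,0,0],1]])

```text
t: 32.55
tcp_pos: [0.5237, 0.0949, 0.1644]
tool_rot: [0.589, 0.808, 0.003, 0.003]
ft_force: [-0.6, -0.1, -0.3]
opening: 0.0532
```

```bash
python3 -c "
from h import *
plan(.5733,.3846,.15,16.1)"
```

```text
t 32.55 tcp [0.5237 0.0949 0.1644] open 0.0532 F [-0.6 -0.1 -0.3] q7 0.16
 turn(units) [0.0026 0.0002 0.01  ]  shift before turn [13.024  6.808  0.764]  after turn [13.23   6.402  0.72 ]
```

Request:
play_rows(commands=[[[1,0.5,0],[0.002,0,0.01],1],[[1,0.5,0],[0,0,0],1],[[1,0.5,0],[0,0,0],1],[[1,0.5,0],[0,0,0],1],[[1,0.5,0],[0,0,0],1],[[1,0.5,0],[0,0,0],1],[[1,0.5,0],[0,0,0],1],[[1,0.5,0.1],[0,0,0],1],[[1,0.5,0.1],[0,0,0],1],[[1,0.5,0.1],[0,0,0],1]])

```text
t: 33.8
tcp_pos: [0.5666, 0.3311, 0.1571]
tool_rot: [0.601, 0.8, 0.0, 0.001]
ft_force: [0.5, 0.3, -2.0]
opening: 0.0535
```

Request:
play_rows(commands=[[[0.9,0.4,0.2],[0,0,0],1],[[0.7,0.3,0.3],[0,0,0],1],[[0.4,0.1,0.3],[0,0,0],1],[[0.1,0,0.3],[0,0,0],1],[[0,0,0.3],[0,0,0],1],[[0,0,0.1],[0,0,0],1],[[0,0,0],[0,0,0],1]])

```text
t: 34.67
tcp_pos: [0.5701, 0.3783, 0.1235]
tool_rot: [0.601, 0.799, -0.002, 0.001]
ft_force: [-0.2, -0.2, -1.2]
opening: 0.0538
```

```bash
python3 -c "
from h import *
plan(.5733,.3846,.014,16.1)
snap('wrist','w3')
from itertools import product
c=np.array([.583,.351]);a=np.radians(16.1);X=np.array([np.cos(a),np.sin(a)]);Y=np.array([-X[1],X[0]])
for s,t in product((-1,1),(-1,1)): print(s,t,proj('w3',[*(c+s*X*.0565+t*Y*.074),.006]).round(), proj('w3',[*(c+s*X*.0625+t*Y*.08),.03]).round())"
```

```text
t 34.67 tcp [0.5701 0.3783 0.1235] open 0.0538 F [-0.2 -0.2 -1.2] q7 -0.15
 turn(units) [-0.0003  0.0012  0.0003]  shift before turn [0.278 0.248 5.474]  after turn [0.258 0.242 5.475]
-1 -1 [219. 319.] [207. 343.]
-1 1 [208. 141.] [191. 136.]
1 -1 [353. 319.] [365. 343.]
1 1 [366. 141.] [384. 136.]
```

View pics/w3.png

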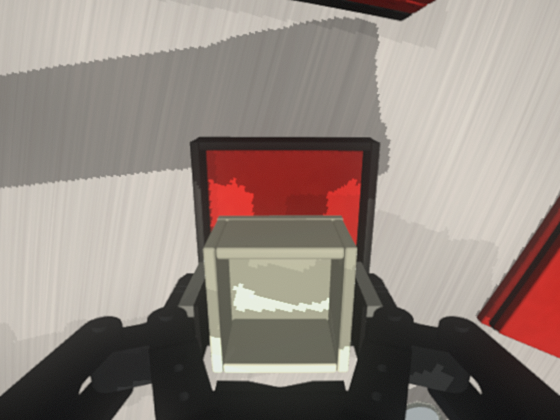

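The box's outer far corners are at (192,138) and (380,138), within 4 px of prediction, and the dish hangs aligned with it. I'll lower it.

Request:
play_rows(commands=[[[0.27,0.2,0.4],[0,0.001,0],1],[[0,0,0.8],[0,0,0],1],[[0,0,0.8],[0,0,0],1],[[0,0,0.8],[0,0,0],1],[[0,0,0.7],[0,0,0],1],[[0,0,0.5],[0,0,0],1],[[0,0,0.3],[0,0,0],1],[[0,0,0],[0,0,0],1],[[0,0,0],[0,0,0],1]])

```text
t: 35.85
tcp_pos: [0.5725, 0.3845, 0.0309]
tool_rot: [0.601, 0.799, -0.001, -0.0]
ft_force: [-0.2, 0.5, -0.7]
opening: 0.0533
```

```bash
python3 -c "
from h import *
plan(.573,.3844,.014,16.1)"
```

```text
t 35.85 tcp [0.5725 0.3845 0.0309] open 0.0533 F [-0.2  0.5 -0.7] q7 -0.12
 turn(units) [-0.0005  0.0002  0.0001]  shift before turn [-0.01   0.026  0.846]  after turn [-0.01   0.024  0.846]
```

Request:
play_rows(commands=[[[0,0.02,0.25],[0,0,0],1],[[0,0,0.2],[0,0,0],1],[[0,0,0.15],[0,0,0],1],[[0,0,0.1],[0,0,0],1],[[0,0,0.05],[0,0,0],1],[[0,0,0],[0,0,0],1]])

```text
t: 36.6
tcp_pos: [0.5735, 0.3851, 0.0161]
tool_rot: [0.601, 0.799, 0.0, -0.0]
ft_force: [-0.6, 0.7, -2.2]
opening: 0.0534
```

Request:
play_rows(commands=[[[0,0,0.07],[0,0,0],1],[[0,0,0.04],[0,0,0],1],[[0,0,0],[0,0,0],1],[[0,0,0],[0,0,0],-0.6],[[0,0,0],[0,0,0],-0.6],[[0,0,0],[0,0,0],-0.6]])

```text
t: 37.35
tcp_pos: [0.5743, 0.3855, 0.0149]
tool_rot: [0.601, 0.799, 0.001, 0.0]
ft_force: [0.0, -0.0, -0.2]
opening: 0.0682
```

Request:
play_rows(commands=[[[0,0,-0.4],[0,0,0],-0.6],[[0,0,-0.8],[0,0,0],-0.6],[[0,0,-0.9],[0,0,0],-0.6],[[0,0,-0.9],[0,0,0],-1],[[0,0,-0.9],[0,0,0],-1],[[-0.5,-0.3,-0.9],[0,0,0],-1],[[-1,-0.7,-0.6],[0,0,0],-1],[[-1,-0.7,-0.2],[0,0,0],-1],[[-1,-0.7,0],[0,0,0],-1],[[-1,-0.7,0],[0,0,0],-1]])

```text
t: 38.6
tcp_pos: [0.5399, 0.2776, 0.1398]
tool_rot: [0.601, 0.799, 0.004, 0.001]
ft_force: [-0.6, -0.3, 0.1]
opening: 0.0853
```

Request:
play_rows(commands=[[[-1,-0.7,0],[0,0,0],-1],[[-1,-0.7,0],[0,0,0],-1],[[-1,-0.7,0],[0,0,0],-1],[[-1,-0.7,0],[0,0,0],-1],[[-1,-0.7,0],[0,0,0],-1],[[-1,-0.7,0],[0,0,0],-1],[[-1,-0.7,0],[0,0,0],-1],[[-1,-0.7,0],[0,0,0],-1],[[-0.8,-0.5,0],[0,0,0],-1],[[-0.4,-0.3,0],[0,0,-0.038],-1]])

```text
t: 39.85
tcp_pos: [0.4619, 0.048, 0.1436]
tool_rot: [0.555, 0.832, 0.007, -0.001]
ft_force: [-0.6, -0.0, -0.0]
opening: 0.0853
```

```bash
python3 -c "
from h import *
plan(.4402,.0193,.007,23)
snap('wrist','w4')
s=r.state();print(s['tcp_pos'])
for a,b in((-1,-1),(-1,1),(1,1),(1,-1)):
  q=R.from_euler('z',23,degrees=True).as_matrix()[:2,:2]@[a*.027,b*.027]; print(proj('w4',[.4402+q[0],.0193+q[1],.036]).round(1))"
```

```text
t 39.85 tcp [0.4619 0.048  0.1436] open 0.0853 F [-0.6 -0.  -0. ] q7 0.22
 turn(units) [ 0.0035 -0.0027 -0.0023]  shift before turn [-0.968 -1.627  6.804]  after turn [-0.899 -1.56   6.83 ]
[0.46150237 0.04677349 0.14352626]
[202.8 263.1]
[197.5 194.5]
[272.6 193.7]
[273.5 262.5]
```

View pics/w4.png

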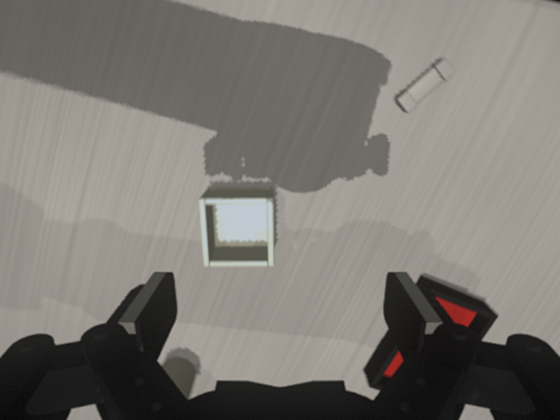

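Dish 1's rim corners are at about (200,198), (274,197), (273,265) and (205,267), within 3 px of prediction. I'll go down.

Request:
play_rows(commands=[[[-0.5,-0.6,0.2],[0.0035,-0.0025,-0.002],-1],[[-0.4,-0.6,0.6],[0,0,0],-1],[[0,-0.2,0.9],[0,0,0],-1],[[0,0,0.9],[0,0,0],-1],[[0,0,0.9],[0,0,0],-1],[[0,0,0.9],[0,0,0],-1],[[0,0,0.5],[0,0,0],-1],[[0,0,0.3],[0,0,0],-1],[[0,0,0],[0,0,0],-1]])

```text
t: 41.02
tcp_pos: [0.4369, 0.0145, 0.0323]
tool_rot: [0.555, 0.832, -0.002, -0.002]
ft_force: [-0.4, 0.0, 0.3]
opening: 0.0858
```

```bash
python3 -c "
from h import *
plan(.4405,.018,.007,23.3)"
```

```text
t 41.02 tcp [0.4369 0.0145 0.0323] open 0.0858 F [-0.4  0.   0.3] q7 0.39
 turn(units) [-0.0018 -0.0003 -0.0043]  shift before turn [0.09  0.238 1.265]  after turn [0.088 0.232 1.266]
```

Request:
play_rows(commands=[[[0.1,0.24,0.4],[-0.002,0,-0.004],-1],[[0,0,0.4],[0,0,0],-1],[[0,0,0.25],[0,0,0],-1],[[0,0,0.1],[0,0,0],-1],[[0,0,0],[0,0,0],-1],[[0,0,0],[0,0,0],-1]])

```text
t: 41.78
tcp_pos: [0.442, 0.0189, 0.0087]
tool_rot: [0.55, 0.835, 0.002, 0.001]
ft_force: [-0.8, 0.0, 0.3]
opening: 0.0854
```

```bash
python3 -c "
from h import *
plan(.4405,.018,.008,23.3)"
```

```text
t 41.77 tcp [0.442  0.0189 0.0087] open 0.0854 F [-0.8  0.   0.3] q7 0.45
 turn(units) [ 0.001  -0.0003  0.0001]  shift before turn [-0.013 -0.086  0.033]  after turn [-0.013 -0.086  0.033]
```

Request:
play_rows(commands=[[[0,0,0],[0,0,0],1],[[0,0,0],[0,0,0],1],[[0,0,0],[0,0,0],1],[[0,0,0],[0,0,0],1],[[0,0,0],[0,0,0],1],[[0,0,0],[0,0,0],1]])

```text
t: 42.52
tcp_pos: [0.4423, 0.019, 0.0091]
tool_rot: [0.55, 0.835, 0.002, 0.001]
ft_force: [-0.1, -0.2, 0.2]
opening: 0.0536
```

Request:
play_rows(commands=[[[0,0,-0.5],[0,0,0],1],[[0,0,-0.8],[0,0,0],1],[[0,0,-0.9],[0,0,0],1],[[0.3,0.5,-0.9],[0,0,0],1],[[0.6,0.8,-0.9],[0,0,0],1],[[0.8,1,-0.9],[0,0,0],1],[[0.8,1,-0.9],[0,0,0],1],[[0.8,1,-0.5],[0,0,0],1],[[0.8,1,0],[0,0,0],1],[[0.8,1,0],[0,0,0],1]])

```text
t: 43.78
tcp_pos: [0.5203, 0.1593, 0.1449]
tool_rot: [0.553, 0.833, 0.003, 0.001]
ft_force: [-0.2, -0.3, -0.5]
opening: 0.0532
```

```bash
python3 -c "
from h import *
plan(.5927,.3174,.12,16.1)"
```

```text
t 43.77 tcp [0.5203 0.1593 0.1449] open 0.0532 F [-0.2 -0.3 -0.5] q7 0.17
 turn(units) [ 0.0019 -0.001   0.0379]  shift before turn [5.869 6.404 1.303]  after turn [6.592 5.67  1.246]
```

Request:
play_rows(commands=[[[0.8,0.9,0],[0.002,-0.001,0.02],1],[[0.9,0.8,0],[0,0,0.018],1],[[1,0.8,0],[0,0,0],1],[[1,0.8,0],[0,0,0],1],[[1,0.8,0.2],[0,0,0],1],[[0.7,0.5,0.3],[0,0,0],1],[[0.4,0.3,0.3],[0,0,0],1],[[0.1,0.1,0.2],[0,0,0],1],[[0,0,0],[0,0,0],1],[[0,0,0],[0,0,0],1]])

```text
t: 45.02
tcp_pos: [0.5814, 0.3058, 0.127]
tool_rot: [0.603, 0.798, -0.002, 0.001]
ft_force: [0.2, -0.3, -0.2]
opening: 0.0532
```

```bash
python3 -c "
from h import *
plan(.5927,.3174,.015,16.1)"
```

```text
t 45.02 tcp [0.5814 0.3058 0.127 ] open 0.0532 F [ 0.2 -0.3 -0.2] q7 -0.04
 turn(units) [-0.0004  0.0011 -0.0017]  shift before turn [0.423 0.71  5.597]  after turn [0.4   0.704 5.6  ]
```

Request:
play_rows(commands=[[[0.4,0.68,0.2],[0,0.001,-0.002],1],[[0,0,0.6],[0,0,0],1],[[0,0,0.8],[0,0,0],1],[[0,0,0.8],[0,0,0],1],[[0,0,0.7],[0,0,0],1],[[0,0,0.5],[0,0,0],1],[[0,0,0.3],[0,0,0],1],[[0,0,0],[0,0,0],1],[[0,0,0],[0,0,0],1]])

```text
t: 46.15
tcp_pos: [0.5925, 0.3164, 0.0429]
tool_rot: [0.601, 0.799, -0.001, -0.001]
ft_force: [-0.3, -0.3, -1.4]
opening: 0.0536
```

```bash
python3 -c "
from h import *
plan(.5927,.3174,.015,16.1)"
```

```text
t 46.15 tcp [0.5925 0.3164 0.0429] open 0.0536 F [-0.3 -0.3 -1.4] q7 0.0
 turn(units) [-0.0009  0.0002 -0.0001]  shift before turn [0.046 0.03  1.395]  after turn [0.046 0.026 1.395]
```

Request:
play_rows(commands=[[[0.04,0.02,0.4],[0,0,0],1],[[0,0,0.35],[0,0,0],1],[[0,0,0.2],[0,0,0],1],[[0,0,0.1],[0,0,0],1],[[0,0,0.05],[0,0,0],1],[[0,0,0],[0,0,0],1]])

```text
t: 46.9
tcp_pos: [0.5931, 0.3177, 0.0203]
tool_rot: [0.601, 0.799, -0.0, -0.0]
ft_force: [1.1, 0.6, -1.2]
opening: 0.0536
```

Request:
play_rows(commands=[[[0,0,0.1],[0,0,0],1],[[0,0,0.1],[0,0,0],1],[[0,0,0.06],[0,0,0],1],[[0,0,0.02],[0,0,0],1],[[0,0,0],[0,0,0],1]])

```text
t: 47.52
tcp_pos: [0.5936, 0.3179, 0.0153]
tool_rot: [0.601, 0.799, 0.0, -0.0]
ft_force: [-0.5, -0.1, -0.8]
opening: 0.0537
```

Request:
play_rows(commands=[[[0,0,0],[0,0,0],-0.6],[[0,0,0],[0,0,0],-0.6],[[0,0,0],[0,0,0],-0.6],[[0,0,-0.4],[0,0,0],-0.6],[[0,0,-0.8],[0,0,0],-0.6],[[0,0,-0.9],[0,0,0],-0.6],[[0,0,-0.9],[0,0,0],-1],[[0,0,-0.9],[0,0,0],-1],[[0,0,-0.9],[0,0,0],-1],[[-0.4,-0.3,-0.9],[0,0,0],-1]])

```text
t: 48.78
tcp_pos: [0.5905, 0.3092, 0.1383]
tool_rot: [0.601, 0.799, 0.001, 0.0]
ft_force: [1.0, 0.1, -0.5]
opening: 0.0853
```

Request:
play_rows(commands=[[[-1,-0.68,-0.9],[0,0,0],-1],[[-1,-0.68,-0.7],[0,0,0],-1],[[-1,-0.68,-0.5],[0,0,0],-1],[[-1,-0.68,0],[0,0,0],-1],[[-1,-0.68,0],[0,0,0],-1],[[-1,-0.68,0],[0,0,0],-1],[[-1,-0.68,0],[0,0,0],-1],[[-1,-0.68,0],[0,0,0],-1],[[-1,-0.68,0],[0,0,0],-1],[[-1,-0.68,0],[0,0,0],-1]])

```text
t: 50.02
tcp_pos: [0.5114, 0.0647, 0.1879]
tool_rot: [0.602, 0.798, 0.004, 0.0]
ft_force: [-0.2, -0.1, 0.6]
opening: 0.0853
```

Request:
play_rows(commands=[[[-1,-0.68,0],[0,0,0],-1],[[-1,-0.68,0],[0,0,0],-1],[[-1,-0.68,0],[0,0,0],-1],[[-0.8,-0.4,0],[0,0,0],-1],[[-0.4,-0.2,0],[0,0,-0.05],-1],[[0,0,0],[0,0,-0.05],-1],[[0,0,0],[0,0,-0.05],-1],[[0,0,0],[0,0,-0.05],-1],[[0,0,0],[0,0,-0.05],-1],[[0,0,0],[0,0,0],-1]])

```text
t: 51.28
tcp_pos: [0.4812, -0.0426, 0.1876]
tool_rot: [0.241, 0.97, 0.004, 0.002]
ft_force: [-0.4, 0.4, -0.3]
opening: 0.0856
```

```bash
python3 -c "
from h import *
plan(.4381,-.1507,.15,62)
print(ray('w2',470,8,.097))
snap('wrist','w5');snap('top','top2')
print(r.state()['tcp_pos'],proj('w5',[.4381,-.1507,.097]),proj('w5',[.4381,-.1507,.06]))
a=cv2.imread('pics/w5.png');b=cv2.imread('pics/top2.png')
b=cv2.resize(b[165:245,100:200],(400,320),interpolation=cv2.INTER_CUBIC)
cv2.imwrite('pics/v5.png',np.hstack([cv2.resize(a,(400,300)),b[:300]]))"
```

```text
t 51.27 tcp [ 0.4812 -0.0426  0.1876] open 0.0856 F [-0.4  0.4 -0.3] q7 1.09
 turn(units) [0.0027 0.0009 0.0005]  shift before turn [-0.62  -5.801  1.833]  after turn [-0.634 -5.785  1.88 ]
[ 0.43584993 -0.15694001  0.097     ]
[ 0.4811588  -0.04248279  0.18754755] [114.62512029 229.23962248] [134.29387339 212.98840662]
```

View pics/v5.png

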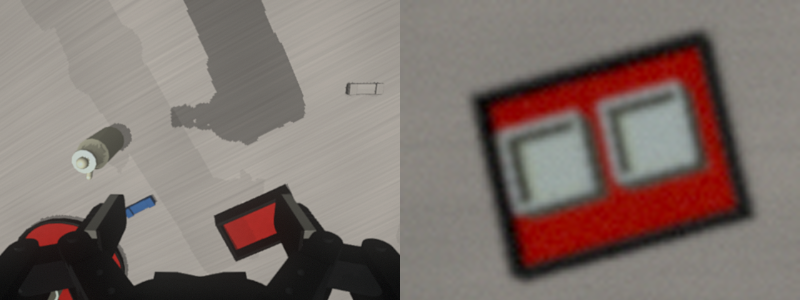

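The bento box holds both dishes flat and side by side. The cruet's knob appears at about (116,227) against a prediction of (115,229), and the spout points across the jaw direction. I'll approach it.

Request:
play_rows(commands=[[[-0.1,-0.8,0],[0.0025,0.001,0],-1],[[-0.15,-1,0],[0,0,0],-1],[[-0.15,-1,0],[0,0,0],-1],[[-0.1,-1,0.3],[0,0,0],-1],[[-0.05,-0.8,0.4],[0,0,0],-1],[[0,-0.5,0.4],[0,0,0],-1],[[0,-0.2,0.3],[0,0,0],-1],[[0,0,0],[0,0,0],-1],[[0,0,0],[0,0,0],-1]])

```text
t: 52.5
tcp_pos: [0.4369, -0.1492, 0.1569]
tool_rot: [0.245, 0.97, 0.0, -0.001]
ft_force: [1.1, -0.3, -0.3]
opening: 0.0853
```

```bash
python3 -c "
from h import *
plan(.438,-.151,.031,62)"
```

```text
t 52.5 tcp [ 0.4369 -0.1492  0.1569] open 0.0853 F [ 1.1 -0.3 -0.3] q7 1.27
 turn(units) [ 0.     -0.0005 -0.0019]  shift before turn [-0.098 -0.053  6.295]  after turn [-0.088 -0.053  6.295]
```

Request:
play_rows(commands=[[[-0.1,-0.05,0.4],[0,0,-0.002],-1],[[0,0,0.8],[0,0,0],-1],[[0,0,0.8],[0,0,0],-1],[[0,0,0.8],[0,0,0],-1],[[0,0,0.8],[0,0,0],-1],[[0,0,0.7],[0,0,0],-1],[[0,0,0.5],[0,0,0],-1],[[0,0,0.3],[0,0,0],-1],[[0,0,0],[0,0,0],-1],[[0,0,0],[0,0,0],-1]])

```text
t: 53.75
tcp_pos: [0.4416, -0.1493, 0.0506]
tool_rot: [0.237, 0.971, -0.001, 0.001]
ft_force: [0.8, 0.1, 0.4]
opening: 0.0853
```

```bash
python3 -c "
from h import *
plan(.438,-.151,.031,62)"
```

```text
t 53.75 tcp [ 0.4416 -0.1493  0.0506] open 0.0853 F [0.8 0.1 0.4] q7 1.54
 turn(units) [-0.0005  0.0008  0.003 ]  shift before turn [ 0.123 -0.157  0.982]  after turn [ 0.119 -0.16   0.982]
```

Request:
play_rows(commands=[[[0.12,-0.16,0.3],[0,0.001,0.003],-1],[[0,0,0.3],[0,0,0],-1],[[0,0,0.2],[0,0,0],-1],[[0,0,0.1],[0,0,0],-1],[[0,0,0],[0,0,0],-1],[[0,0,0],[0,0,0],-1]])

```text
t: 54.5
tcp_pos: [0.4384, -0.1511, 0.032]
tool_rot: [0.242, 0.97, -0.0, 0.0]
ft_force: [-0.1, -0.7, -0.5]
opening: 0.0852
```

```bash
python3 -c "
from h import *
plan(.438,-.151,.031,62)"
```

```text
t 54.5 tcp [ 0.4384 -0.1511  0.032 ] open 0.0852 F [-0.1 -0.7 -0.5] q7 1.59
 turn(units) [-0.0001  0.0001 -0.0002]  shift before turn [ 0.019 -0.004  0.051]  after turn [ 0.019 -0.004  0.051]
```

Request:
play_rows(commands=[[[0,0,0],[0,0,0],0],[[0,0,0],[0,0,0],0.05],[[0,0,0],[0,0,0],0.1],[[0,0,0],[0,0,0],0.15],[[0,0,0],[0,0,0],0.2],[[0,0,0],[0,0,0],1],[[0,0,0],[0,0,0],1],[[0,0,0],[0,0,0],1]], force=30)

```text
t: 55.5
tcp_pos: [0.4386, -0.1513, 0.0325]
tool_rot: [0.242, 0.97, -0.0, 0.0]
ft_force: [-1.2, -0.3, 1.2]
opening: 0.035
```

```bash
python3 -c "
from h import *
plan(.6433,-.0279,.12,62)"
```

```text
t 55.5 tcp [ 0.4386 -0.1513  0.0325] open 0.035 F [-1.2 -0.3  1.2] q7 1.59
 turn(units) [ 0.      0.0003 -0.0002]  shift before turn [-6.137 10.259 -4.369]  after turn [-6.139 10.255 -4.375]
```

Request:
play_rows(commands=[[[0,0,-0.4],[0,0,0],1],[[0,0,-0.7],[0,0,0],1],[[0,0,-0.8],[0,0,0],1],[[0,0,-0.8],[0,0,0],1],[[-0.2,0.4,-0.8],[0,0,0],1],[[-0.4,0.7,-0.6],[0,0,0],1],[[-0.5,0.9,-0.2],[0,0,0],1],[[-0.5,0.9,0],[0,0,0],1],[[-0.5,0.9,0],[0,0,0],1],[[-0.5,0.9,0],[0,0,0],1]])

```text
t: 56.75
tcp_pos: [0.5322, -0.0883, 0.1223]
tool_rot: [0.242, 0.97, 0.002, -0.0]
ft_force: [-0.0, 0.1, -2.0]
opening: 0.0352
```

```bash
python3 -c "
from h import *
plan(.6433,-.0279,.12,62)"
```

```text
t 56.75 tcp [ 0.5322 -0.0883  0.1223] open 0.0352 F [-0.   0.1 -2. ] q7 1.43
 turn(units) [ 0.0011 -0.0003 -0.0002]  shift before turn [-3.485  5.274  0.127]  after turn [-3.487  5.273  0.113]
```

Request:
play_rows(commands=[[[-0.6,0.9,0],[0.001,0,0],1],[[-0.6,0.9,0],[0,0,0],1],[[-0.6,0.9,0],[0,0,0],1],[[-0.6,0.9,0],[0,0,0],1],[[-0.5,0.7,0],[0,0,0],1],[[-0.3,0.3,0.2],[0,0,0],1],[[0,0,0.2],[0,0,0],1],[[0,0,0],[0,0,0],1],[[0,0,0],[0,0,0],1]])

```text
t: 57.88
tcp_pos: [0.6371, -0.0278, 0.1083]
tool_rot: [0.237, 0.971, -0.002, -0.004]
ft_force: [-0.8, -0.0, -1.9]
opening: 0.0353
```

```bash
python3 -c "
from h import *
plan(.6433,-.0279,.0385,62)"
```

```text
t 57.88 tcp [ 0.6371 -0.0278  0.1083] open 0.0353 F [-0.8 -0.  -1.9] q7 1.42
 turn(units) [-0.0018 -0.0022  0.0029]  shift before turn [-0.3    0.159  3.485]  after turn [-0.274  0.142  3.488]
```

Request:
play_rows(commands=[[[-0.27,0.14,0.2],[-0.002,-0.002,0.003],1],[[0,0,0.5],[0,0,0],1],[[0,0,0.7],[0,0,0],1],[[0,0,0.6],[0,0,0],1],[[0,0,0.4],[0,0,0],1],[[0,0,0.2],[0,0,0],1],[[0,0,0],[0,0,0],1],[[0,0,0],[0,0,0],1]])

```text
t: 58.88
tcp_pos: [0.6427, -0.0282, 0.0523]
tool_rot: [0.243, 0.97, 0.001, -0.0]
ft_force: [0.1, 0.4, -1.1]
opening: 0.0351
```

```bash
python3 -c "
from h import *
plan(.6433,-.0279,.0385,62)"
```

```text
t 58.88 tcp [ 0.6427 -0.0282  0.0523] open 0.0351 F [ 0.1  0.4 -1.1] q7 1.45
 turn(units) [ 0.0003 -0.0003 -0.0006]  shift before turn [-0.019  0.029  0.689]  after turn [-0.018  0.029  0.689]
```

Request:
play_rows(commands=[[[0,0.02,0.2],[0,0,0],1],[[0,0,0.18],[0,0,0],1],[[0,0,0.1],[0,0,0],1],[[0,0,0.05],[0,0,0],1],[[0,0,0],[0,0,0],1],[[0,0,0],[0,0,0],1]])

```text
t: 59.62
tcp_pos: [0.6435, -0.0278, 0.0418]
tool_rot: [0.243, 0.97, 0.001, 0.0]
ft_force: [0.5, -0.0, -1.1]
opening: 0.0352
```

Request:
play_rows(commands=[[[0,0,0.08],[0,0,0],1],[[0,0,0.06],[0,0,0],1],[[0,0,0.02],[0,0,0],1],[[0,0,0],[0,0,0],1],[[0,0,0],[0,0,0],1]])

```text
t: 60.25
tcp_pos: [0.6437, -0.0278, 0.0386]
tool_rot: [0.243, 0.97, 0.001, 0.0]
ft_force: [-0.1, -0.5, -0.9]
opening: 0.0352
```

Request:
play_rows(commands=[[[0,0,0],[0,0,0],0],[[0,0,0],[0,0,0],-0.5],[[0,0,0],[0,0,0],-1],[[0,0,0],[0,0,0],-1],[[0,0,-0.4],[0,0,0],-1],[[0,0,-0.8],[0,0,0],-1],[[0,0,-0.9],[0,0,0],-1],[[0,0,-0.9],[0,0,0],-1],[[0,0,-0.9],[0,0,0],-1],[[0,0,-0.9],[0,0,0],-1]])

```text
t: 61.5
tcp_pos: [0.6443, -0.0283, 0.1426]
tool_rot: [0.243, 0.97, 0.001, 0.002]
ft_force: [-1.0, 0.2, 0.3]
opening: 0.0854
```

Request:
play_rows(commands=[[[0,0,-0.9],[0,0,0],-1],[[0,-0.5,-0.9],[0,0,0],-1],[[0,-1,-0.4],[0,0,0],-1],[[0,-1,0],[0,0,0],-1],[[0,-1,0],[0,0,0],-1],[[0,-1,0],[0,0,0],-1],[[0,-1,0],[0,0,0],-1],[[0,-0.8,0],[0,0,0],-1],[[0,-0.3,0],[0,0,0],-1],[[0,0,0],[0,0,0],-1]])

```text
t: 62.75
tcp_pos: [0.5755, -0.1556, 0.1892]
tool_rot: [0.245, 0.969, 0.001, 0.001]
ft_force: [-0.3, 0.2, 0.1]
opening: 0.0855
```

```bash
python3 -c "
from h import *
snap('top','top3');snap('scene','sc3');print(r.state()['t'],r.state()['tcp_pos'])
a=cv2.imread('pics/sc3.png');b=cv2.imread('pics/top3.png')
k=lambda i,s:cv2.resize(i,s,interpolation=cv2.INTER_CUBIC)
b=k(b[110:245,100:460],(800,300))
cv2.imwrite('pics/v6.png',np.vstack([b,k(a[90:360,140:460],(800,675))[:300] if 0 else k(np.hstack([a[95:245,145:295],a[230:380,310:460]]),(600,300))[:, :600].copy() if 0 else cv2.copyMakeBorder(k(np.hstack([a[95:265,145:295],a[230:400,310:460]]),(530,300)),0,0,0,270,cv2.BORDER_CONSTANT)]))"
```

```text
62.85 [ 0.57589069 -0.15478567  0.18913236]
```

View pics/v6.png

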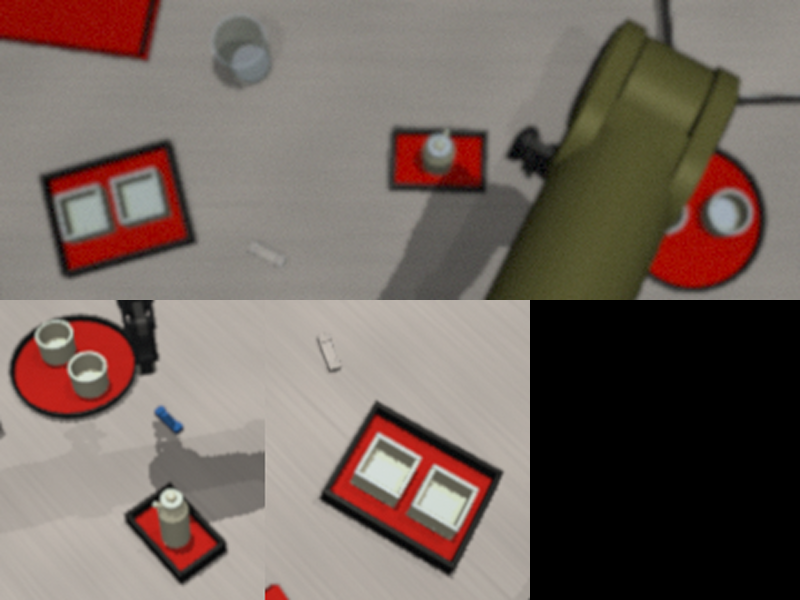

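The top and scene views show both cups on the round tray, both dishes flat in the bento box, the cruet upright in its tray, and the tumbler still standing. One last check: the left dish's offset from the bento box centre and the cup positions.

```bash
python3 -c "
from h import *
a=np.radians(16.1);X=np.array([np.cos(a),np.sin(a)]);Y=np.array([-X[1],X[0]])
for u,v in((138,205.1),(262.0/4+100-.4,0)) [:1]+((650-400)/4+100-.4,135/4+165-.4),:
  w=ray('top2',u,v,.042)[:2]-[.583,.351];print('dish',w@X,w@Y)
w=ray('top3',100+728/2.222,110+213/2.222,.044);print('cup1',w,np.hypot(*(w[:2]-[.579,-.3254])))
w=ray('top3',100+438/2.222,110+147/2.222,.103);print('cruet',w[:2]-[.6433,-.0279])
print('tumbler moved px? ',cv2.absdiff(cv2.imread('pics/top0.png')[110:150,190:228],cv2.imread('pics/top3.png')[110:150,190:228]).mean())
r.finish_job()"
```

```text
Traceback (most recent call last):
ValueError: too many values to unpack (expected 2)
```

```bash
python3 -c "
from h import *
a=np.radians(16.1);X=np.array([np.cos(a),np.sin(a)]);Y=np.array([-X[1],X[0]])
for u,v in((138,205.1),(162.1,198.3)):
  w=ray('top2',u,v,.042)[:2]-[.583,.351];print('dish',w@X,w@Y)
w=ray('top3',100+728/2.222,110+213/2.222,.044);print('cup1',w,np.hypot(*(w[:2]-[.579,-.3254])))
w=ray('top3',100+438/2.222,110+147/2.222,.103);print('cruet',w[:2]-[.6433,-.0279])
print('tumbler diff',cv2.absdiff(cv2.imread('pics/top0.png')[110:150,190:228],cv2.imread('pics/top3.png')[110:150,190:228]).mean())"
```

```text
dish -0.0017005013980269813 0.029295319910139
dish -0.0017525676009797694 -0.03579765864300926
cup1 [ 0.57743378 -0.36035793  0.044     ] 0.03499299925055602
cruet [-0.00536658  0.00154227]
tumbler diff 12.283771929824562
```

All positions are well inside tolerance, and the tumbler is at the same pixel, (209,133), as at the start. I'll hand in.

```bash
python3 -c "
from h import *
print(r.finish_job())"
```

```text
the job is handed in; nothing more can be done
None
```

I placed all five pieces in their trays and handed the job in with the robot's clock at about 63 s. No verdict was reported.

| Piece | Measured position | Limit |
|---|---|---|
| First cup | 35 mm from the round tray's centre | 60 mm |
| Second cup | about 38 mm, from the release pose only | 60 mm |
| Dishes, along the bento box's x | about −2 mm for both | ±34 mm |
| Dishes, along the bento box's y | +29 mm and −36 mm | ±52 mm |
| Cruet | 5 mm (x) and 2 mm (y) from the small tray's centre | ±16 mm and ±36 mm |

- **Upright and flat:** in the final pictures every piece looks upright and flat on its tray floor, with nothing stacked. I judged this by eye and did not measure tilt or height.
- **Second cup:** the arm hid part of it from above in the last picture, but the scene camera showed it standing on the tray.
- **Tumbler:** it stands at its starting pixel, about (209,133). A simple before/after image difference there gave 12 grey levels, which I put down to noise or shading and did not check further. The arm never went near it.
- **Forces:** wrist readings at the end of each move stayed within about 2.5 N. Between those readings I have no force record.

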